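Put the thin-section magazine away in the carrier and latch the keeper bar

ROBOT

A 6-joint arm with a two-finger parallel gripper is mounted at the origin on the work surface. World frame = base frame: x ahead of the robot, y to its left, z up, the work surface at z = 0. Lengths are in m, angles in rad, forces in N, time in s.
With the tool pointing down it reaches from about 0.35 to 0.875 m from the base axis. Payload 15.5 kg.
Tool frame: the origin (TCP) lies midway between the tips of the shut fingers; the grasp point (between the pads) lies 19 mm behind it (ctrl.tcp_to_grasp is the distance from the TCP to the grasp point, in m); z points along the fingers, y is the line along which they close (so a half turn about z gives the same grasp; the last joint's range is limited). The gripper opens to 85 mm and grips with 20 to 120 N. Pads are 22 mm wide; open, the fingers measure 114 mm over their backs; the gripper's body (76 mm by 85 mm) begins 54 mm behind the grasp point. The pads swing forward as they close: fully open they stand 13 mm farther back than shut.
Start: joints at [-1.359, 0.494, 1.345, -0, 1.302, -0.096], TCP at [0.189, -0.596, 0.231] pointing down, gripper open.
Joint ranges: [-2.91, 2.91], [-0.82, 2.16], [0.22, 2.67], [-1.22, 4.37], [0.12, 2.79], [-3.08, 3.08]. Speed limits (rad/s): [1.89, 1.89, 2.57, 3.01, 3.01, 3.01].

INTERFACE

Orientations are given as a unit quaternion [x, y, z, w].
In Python, from rig import ctrl, eyes gives the robot as it stands.
- The arm moves only by the tool play_rows, never from a script. Its argument "rows" is text: rows parted by semicolons, each of 7 numbers parted by spaces: the turn, a rotation vector about the world's x, y, z as a fraction of full scale, then the shift along the world's x, y, z as a fraction of full scale, then the opening, from 0 (shut) to 1 (fully open). In form: ax ay az x y z fingers; .... A call has 1 to 10 rows; each row shifts and turns the commanded pose from where the row before left it; what a row does not reach is not made up. Full scale, the value 1, is 0.6 m for a shift and pi/2 rad for a turn. A row lasts 1/10 s, in which the tool goes at most 50 mm and 8.59 degrees, less where a joint would pass 70% of its speed; a pose out of reach is approached as far as the arm can. A call with a number of a shift or a turn outside -1 to 1 is refused whole. A call with a gripper value outside its range is refused whole. The fingers move at their own pace and stop on an object; the grip force is fixed at half the most. Time passes only in rows, so rows that do not move let the fingers close. It gives the time, the measured TCP pose, the force, the opening and the grip force at its end, in the units of the state.
- ctrl.state(): the state, without advancing time (a new reading comes with each control period).
- eyes.get_image(name): name is "side" or "top"; returns a dict with "color" (480x640x3 uint8, blue, green, red), "z_map" (480x640 float32, m along the optical axis (not along the pixel's ray), 0 where there is no reading), "fx", "fy", "cx", "cy" (pixels), "xyz" and "orientation" of the camera in the world. Camera axes: x right, y up, looking along -z (the intrinsics and any distortion apply to the point x, -y, -z); pixel columns grow to the right and rows downward; lengths in m; the calibration is good to about 2 mm. A picture is of the moment at which its call begins.
- ctrl.hand_in(): hands the job in; it is judged then, once.
The state is a dict: "clock": time; "joint_positions": joint angles; "joint_velocities": joint speeds; "joint_efforts": joint torques, N m; "tool_pos": TCP position; "tcp_rot": TCP orientation; "force": force on the tool from outside, world axes, zero at the start; "torque": the same for the moment, N m; "gripper_width": opening from 0.0 (shut) to 1.0 (fully open); "gripper_force": force on a finger pad.
Only numpy, scipy, OpenCV 4.12 (cv2) and the standard library are available. Lean on these libraries where they do the work, as an engineer would, in place of code of your own. Each camera call takes 0.05 s, during which the arm holds its last target. There are 200 camera calls.

TASK

The magazine full of thin sections in the comb stand is finished with: put it into the free bay of the aluminium carrier, standing flat on the bay floor like the other two, then swing the carrier's hinged keeper bar across all three magazines until it clicks home in its catch, and let go. Keep the magazine upright and set it down gently, for the sections are loose glass, and leave the empty magazine, the two already in the carrier and everything else on the bench where they are.

Things in the scene. Friction and masses are not known exactly. Their poses are not given: they have to be found in the camera images.
- magazine_c (a point): the full magazine to put away: grey plastic box 56 (x) x 34 (y) mm, walls 36 mm tall, 14 glass sections standing 13 mm above them (49 mm in all), 150 g; it starts in a lane of the comb stand. Point on its centre line 18 mm above its underside, z up. Hold it by the walls. In the lane, plates 3 mm away cover its long sides: only the ends (56 mm apart) can be gripped.
- stand: grey comb stand, fixed; origin on the bench under its centre. Base plate 90 (x) x 150 (y) x 6 mm. Upright plates 4 mm thick, 52 mm long in x, up to 53 mm height, at y = -66, -22, 22, 66 mm make three lanes 40 mm wide at y = -44, 0, 44 mm, open on top and at both x ends. Magazines stand on the base plate, length along x.
- carrier: aluminium carrier, fixed; origin on the bench under its centre, front -x. Base 92 (x) x 270 (y), 8 mm thick. Bays at x = 4, y = -62, 0, 62 mm, each 62 mm (x) between back wall (5 thick, up to 52 mm height) and front lip (to 14 mm), 40 mm (y) between ribs 4 mm thick, to 14 mm height. Hinge post 16 mm thick at (4, 120) mm; catch 30 x 20 mm at (4, -120) mm, to 65 mm height.
- bay (a point): centre of the floor of the free bay, 8 mm above the bench, axes as the carrier. The magazine goes here, length along x, either end to the back, with 3 mm play. The back wall covers its rear end, so it must be lowered in held by its long sides (34 mm apart; 28 mm room beside): set it down on free bench after the stand and take it again that way.
- mag_a_c (a point): a grey plastic thin-section magazine, open-topped box 56 mm long (x), 34 mm wide (y), walls 36 mm tall with sections, standing in a bay of the carrier; point 18 mm above its underside; must stay there
- mag_b_c (a point): a grey plastic thin-section magazine, open-topped box 56 mm long (x), 34 mm wide (y), walls 36 mm tall with sections, standing in another bay of the carrier; point 18 mm above its underside; must stay there
- keeper (a joint): angle of the keeper bar about its upright hinge, rad: 0 shut (bar along the carrier's -y from the hinge), growing as it opens to the carrier's front (pi/2: pointing to its -x; limit 2.1). Starts open, 1.05 to 1.95; light friction, stays where left. A spring ball resists from 0.07, hardest to 0.035 (5 to 12 N at the knob); past it the bar clicks to its stop at 0 and is held.
- carrier_hinge (a point): point on the upright hinge axis of the keeper bar, 64 mm above the bench (mid-thickness of the bar)
- knob (a point): middle of the knob on the keeper bar: upright steel cylinder 14 mm thick (collar 18 mm at its foot, 2 mm high), 205 mm from the hinge axis; point 82 mm above the bench, knob from 67 to 97 mm. The steel bar is 14 mm wide, between 61 and 67 mm height, ends 252 mm from the hinge axis, and passes 4 mm above seated magazines.
- catch (a point): point over the catch block at the carrier's other end, where the bar's tip lies when shut; 240 mm from the hinge axis, 64 mm above the bench
- empty_mag_c (a point): a grey plastic thin-section magazine, open-topped box 56 mm long (x), 34 mm wide (y), walls 36 mm tall without sections, standing in another lane of the comb stand; point 18 mm above its underside; leave it
- objective: bystander: steel microscope objective standing on the bench, 33 mm thick, 52 mm tall; origin at its foot
- oil: bystander: amber oil bottle, 30 mm thick, 62 mm tall; origin at its foot
- dish: bystander: round glass dish, 60 mm across, 14 mm tall; origin at its foot
- driver: bystander: screwdriver 140 mm long lying along its x, 26 mm thick; origin at mid-length on the bench
- slide_box: bystander: white plastic slide box 84 (x) x 98 (y) x 34 mm; origin under its centre
- lens_case: bystander: flat dark wooden case 64 (x) x 36 (y) x 16 mm; origin under its centre
- mouse: bystander: computer mouse 100 (x) x 56 (y) x 34 mm; origin under its centre
- magazine: the same full magazine, origin at the centre of its underside
Mind the look-alikes: they are no part of the job. Leave any orange look-alike of the magazine alone. Leave any orange or yellow look-alike of the part that bears mag_b_c alone.

How it is judged:
By the outcome, as a careful person would: the job done as asked, in the order asked, and still so for the second after the job is handed in, with the robot touching nothing.
It also fails if it takes over 72 s, if anything falls off the work surface, if the arm or the gripper's body presses on something with over 40 N, if the wrist force passes 120 N, or if a joint passes its speed limit or range.

## Working session

There is one attempt and no reset: what is moved stays moved. The work goes in short steps, Python scripts to look and compute and a tool call to move; the robot and the scene stay as the last step left them, time stands still between calls to the robot, and variables do not carry over. Pictures are saved under pics/ and viewed, at most 10 in all, crops included, and the job is handed in when it is done.

Besides the shell and the picture viewer there is one more tool, called after "Request:" as name(argument=value, ...) on one line, values as JSON. play_rows: Moves the arm, as the interface text tells. Its arguments: {"type":"object","properties":{"rows":{"type":"string"}},"required":["rows"]}

```bash
mkdir -p pics; cat > h.py <<'E'
import numpy as np, cv2
from scipy.spatial.transform import Rotation as R
from rig import ctrl, eyes
def grab(n):
    im=eyes.get_image(n); cv2.imwrite(f'pics/{n}_{ctrl.state()["clock"]:.2f}.png',im['color']); np.savez(f'{n}.npz',**{k:v for k,v in im.items()}); return im
def cloud(im):
    z=im['z_map']; v,u=np.mgrid[:480,:640]
    P=np.stack([(u-im['cx'])/im['fx']*z,-(v-im['cy'])/im['fy']*z,-z],-1)
    q=np.array(im['orientation'],float); r=R.from_matrix(q) if q.shape==(3,3) else R.from_quat(q)
    W=P@r.as_matrix().T+np.array(im['xyz']); W[z==0]=np.nan
    return W
E
python3 - <<'E'
from h import *
for n in('top','side'):
    im=grab(n); print(n,im['fx'],im['xyz'],im['orientation'],[k for k in im])
    W=cloud(im); print(np.nanmin(W[...,2]),np.nanmedian(W[...,2]))
    np.save(n+'_W.npy',W)
s=ctrl.state(); print(s)
E
ls pics
```

```text
top 521.7437251684147 [ 0.32025641 -0.03236566  1.22561181] [ 0.0823109  -0.08234191 -0.69945686  0.70512752] ['color', 'z_map', 'fx', 'fy', 'cx', 'cy', 'xyz', 'orientation']
-0.7705579566950835 0.00027712650998634736
side 483.97926377937284 [ 0.3939042  -0.91085982  0.7167381 ] [ 0.45051755 -0.05093103 -0.07438992  0.88820387] ['color', 'z_map', 'fx', 'fy', 'cx', 'cy', 'xyz', 'orientation']
-0.5297543421911695 0.0036435565451597984
{'clock': 0.1, 'joint_positions': array([-1.35847889e+00,  4.94132378e-01,  1.34605932e+00, -2.45845817e-05,
        1.30248673e+00, -9.54782988e-02]), 'joint_velocities': array([ 0.00220322, -0.00155371, -0.00057289, -0.00085142, -0.00016905,
        0.00022507]), 'joint_efforts': array([-2.00295494e-04, -8.83590460e+01, -3.84561288e+01, -1.15549910e-04,
        5.28420365e-03,  3.32276090e-05]), 'tool_pos': array([ 0.18929077, -0.59531482,  0.23075617]), 'tcp_rot': array([ 9.88180432e-01,  1.53294291e-01, -4.35278208e-05, -5.41271383e-04]), 'force': array([-0.32484378, -1.32739842, -0.79356898]), 'torque': array([ 0.0254316 , -0.02731759, -0.04306304]), 'gripper_force': 0.0, 'gripper_width': 1.0012551525565936}
side_0.10.png
top_0.05.png
```

View pics/top_0.05.png

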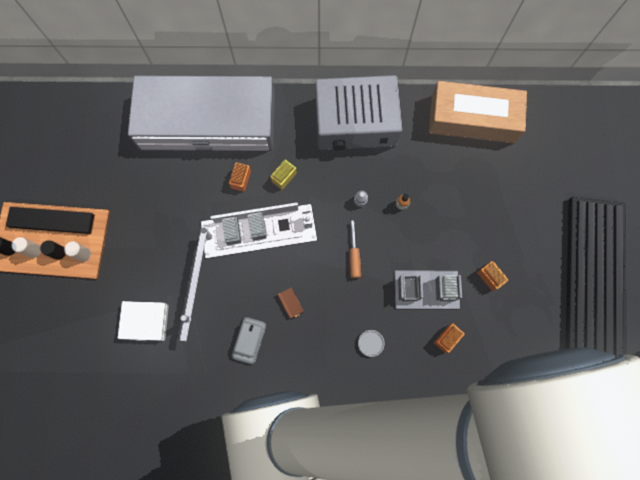

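View pics/side_0.10.png

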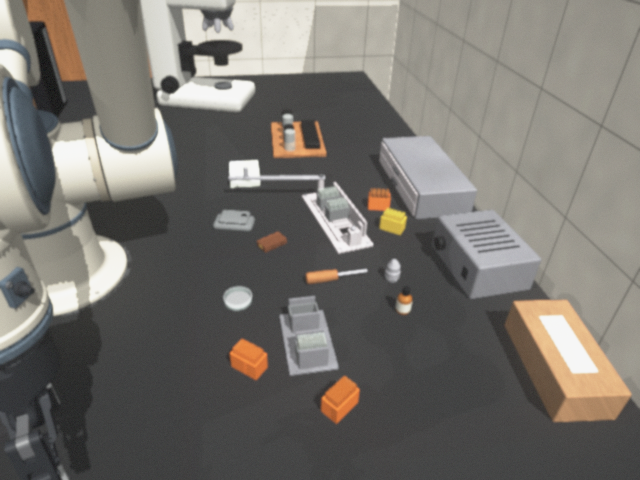

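```bash
python3 - <<'E'
from h import *
c=cv2.imread('pics/top_0.05.png')
a=cv2.resize(c[185:345,170:330],(600,600),interpolation=cv2.INTER_CUBIC)
b=cv2.resize(c[262:316,388:468],(800,540),interpolation=cv2.INTER_CUBIC)
cv2.imwrite('pics/ca.png',a); cv2.imwrite('pics/cb.png',b)
E
```

```text
(no output)
```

View pics/ca.png

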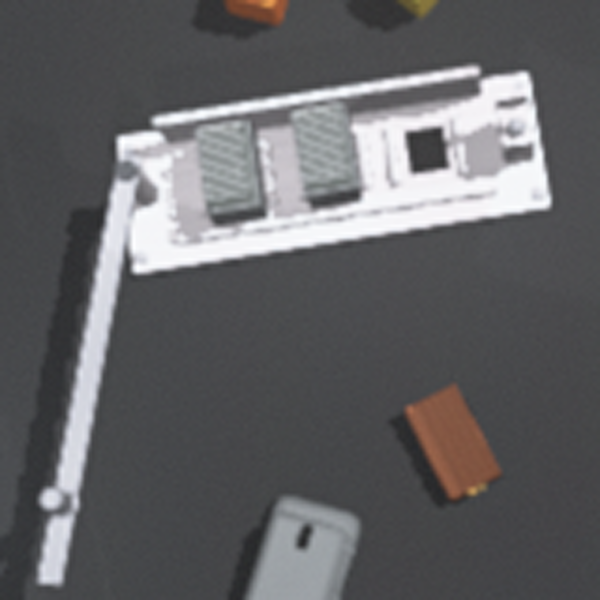

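View pics/cb.png

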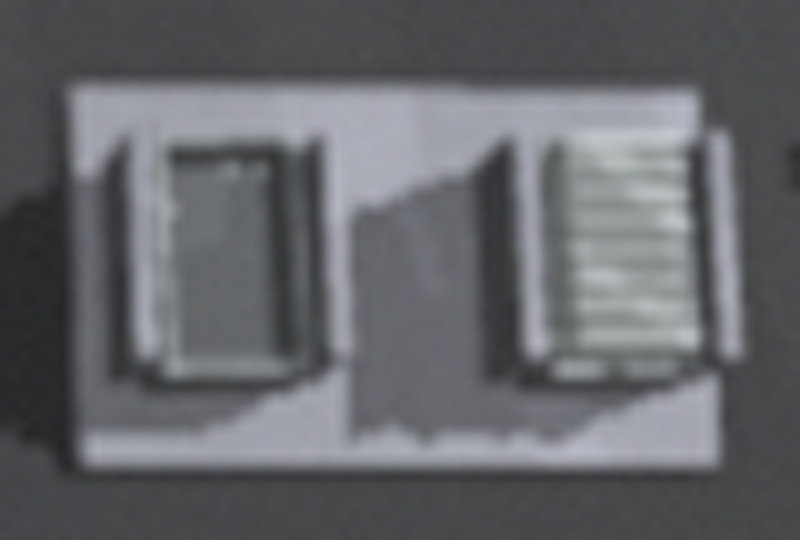

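The top view shows the carrier at about (259,230), with its free bay at (285,226), hinge at (206,232) and knob at (184,318). The stand is at (428,289).

Candidates for the full magazine:
- **(449,287):** grey box with glass sections in the right lane. This fits, as the only grey one holding glass, and the crop confirms it.
- **(410,287):** grey but empty, so it stays.
- **(492,276), (449,338), (240,177):** orange look-alikes.
- **(283,174):** yellow look-alike.

```bash
cat >> h.py <<'E'
def ray(im,u,v,z):
    p=np.array([(u-im['cx'])/im['fx'],-(v-im['cy'])/im['fy'],-1.]); d=R.from_quat(im['orientation']).as_matrix()@p
    o=np.array(im['xyz']); return o+d*(z-o[2])/d[2]
def fit(m,w): # 2D rigid: w = R(th) m + t
    m=np.array(m,float)[:,:2];w=np.array(w)[:,:2];mc,wc=m.mean(0),w.mean(0);a=m-mc;b=w-wc
    th=np.arctan2((a[:,0]*b[:,1]-a[:,1]*b[:,0]).sum(),(a*b).sum()); c,s=np.cos(th),np.sin(th);Q=np.array([[c,-s],[s,c]])
    t=wc-Q@mc; return th,t,Q,(m@Q.T+t-w)*1000
E
python3 - <<'E'
from h import *
im=dict(np.load('top.npz')); im={k:(v if v.ndim else float(v)) for k,v in im.items()}
A=lambda x,y,z:ray(im,(x+.5)/3.75-.5+170,(y+.5)/3.75-.5+185,z)
B=lambda x,y,z:ray(im,(x+.5)/10-.5+388,(y+.5)/10-.5+262,z)
car=[A(133,272,.008),A(550,207,.008),A(528,72,.008)]
thc,tc,Qc,r=fit([(-.046,.135),(-.046,-.135),(.046,-.135)],car); print('carrier',thc,tc,r)
st=[B(70,87,.006),B(700,87,.006),B(722,468,.006),B(80,468,.006)]
ths,ts,Qs,r=fit([(.045,.075),(.045,-.075),(-.045,-.075),(-.045,.075)],st); print('stand',ths,ts,r)
print('hinge px',A(128,168,.067),'knob',A(50,498,.097),'tip',A(50,583,.067))
print('bay',tc+Qc@[.004,-.062],'hinge',tc+Qc@[.004,.12],'mags',tc+Qc@[.004,0],tc+Qc@[.004,.062])
print('full sec corners',[B(*p,.055)[:2].round(4) for p in((567,132),(690,132),(700,350),(580,350))],'lane',ts+Qs@[0,-.044])
for n in('top','side'):
    W=np.load(n+'_W.npy'); 
    for nm,t,Q,cx,cy in(('stand',ts,Qs,0,-.044),('carr',tc,Qc,.004,0),('carr2',tc,Qc,.004,.062)):
        L=W.copy(); L[...,:2]=(W[...,:2]-t)@Q
        m=(abs(L[...,0]-cx)<.045)&(abs(L[...,1]-cy)<.03)
        for lo,hi in((.012,.04),(.044,.049),(.05,.07)):
            k=m&(L[...,2]>lo)&(L[...,2]<hi); p=L[k]
            if len(p)>5: print(n,nm,lo,hi,len(p),np.percentile(p,[2,98],axis=0).round(4).tolist())
    L=W.copy(); L[...,:2]=(W[...,:2]-tc)@Qc
    k=(abs(L[...,0])<.06)&(abs(L[...,1])<.14)&(L[...,2]>-.01)&(L[...,2]<.012); print(n,'base',np.percentile(L[k],[1,99],axis=0).round(4).tolist())
    L[...,:2]=(W[...,:2]-ts)@Qs
    k=(abs(L[...,0])<.055)&(abs(L[...,1])<.085)&(L[...,2]>.003)&(L[...,2]<.01); print(n,'sbase',np.percentile(L[k],[.5,99.5],axis=0).round(4).tolist())
E
```

```text
carrier 0.16794433687514895 [0.64777327 0.11593348] [[-0.24116082  0.78066338]
 [ 0.0842544  -0.48794322]
 [ 0.15690642 -0.29272016]]
stand 0.006448047103929497 [ 0.50776558 -0.28598925] [[-0.13232414  0.31779918]
 [-0.3850123   0.09374335]
 [ 0.13663842 -0.17952768]
 [ 0.38069802 -0.23201485]]
hinge px [0.6326658  0.23421839 0.067     ] knob [0.42808958 0.26049177 0.097     ] tip [0.3816081  0.26490459 0.067     ]
bay [0.66208066 0.05547442] hinge [0.63165827 0.23491376] mags [0.65171699 0.11660211] [0.64135332 0.1777298 ]
full sec corners [array([ 0.5336, -0.3167]), array([ 0.5338, -0.3448]), array([ 0.4839, -0.3444]), array([ 0.4837, -0.3173])] lane [ 0.50804929 -0.32998833]
top stand 0.012 0.04 173 [[-0.0292, -0.0655, 0.0124], [0.025, -0.0196, 0.0399]]
top stand 0.044 0.049 96 [[-0.0284, -0.0651, 0.0441], [0.0224, -0.0205, 0.0487]]
top stand 0.05 0.07 242 [[-0.025, -0.0679, 0.0502], [0.0226, -0.0201, 0.0584]]
top carr 0.012 0.04 203 [[-0.0328, -0.0283, 0.0122], [0.035, 0.0284, 0.0396]]
top carr 0.044 0.049 75 [[-0.0253, -0.0255, 0.0441], [0.039, 0.0283, 0.0489]]
top carr 0.05 0.0
[... 573 characters left out ...]
19, 0.0489]]
side stand 0.05 0.07 479 [[-0.0251, -0.0653, 0.0503], [0.0224, -0.0167, 0.0589]]
side carr 0.012 0.04 333 [[-0.0359, -0.0285, 0.0124], [0.0358, 0.0234, 0.0394]]
side carr 0.044 0.049 77 [[-0.0239, -0.0174, 0.0441], [0.0352, 0.0191, 0.0489]]
side carr 0.05 0.07 192 [[-0.0196, -0.0263, 0.0504], [0.0392, 0.0236, 0.0619]]
side carr2 0.012 0.04 135 [[-0.0375, 0.0393, 0.0124], [0.0096, 0.0875, 0.0398]]
side carr2 0.044 0.049 82 [[-0.0261, 0.0419, 0.0444], [0.0358, 0.0799, 0.0489]]
side carr2 0.05 0.07 179 [[-0.0215, 0.0397, 0.0507], [0.0386, 0.085, 0.0618]]
side base [[-0.0589, -0.1388, -0.0003], [0.058, 0.1343, 0.0119]]
side sbase [[-0.0542, -0.0835, 0.003], [0.0539, 0.0831, 0.0099]]
```

Request:
play_rows(rows="0 0 0.0898 0.059 0.0491 0 1;0 0 0.0898 0.059 0.0491 0 1;0 0 0.0898 0.059 0.0491 0 1;0 0 0.0898 0.059 0.0491 0 1;0 0 0.0898 0.059 0.0491 0 1;0 0 0.0898 0.059 0.0491 0 1;0 0 0.0898 0.059 0.0491 0 1;0 0 0.0898 0.059 0.0491 0 1;0 0 0.0898 0.059 0.0491 0 1;0 0 0 0 0 0 1")

```text
clock: 1.1
tool_pos: [0.5113, -0.3268, 0.2309]
tcp_rot: [0.701, 0.713, 0.001, -0.0]
force: [0.3, -0.9, 0.0]
gripper_width: 0.997
gripper_force: 0.0
```

Request:
play_rows(rows="0 0 -0.007 -0.005 -0.006 -0.04 1;0 0 0 0 0 -0.06 1;0 0 0 0 0 -0.06 1;0 0 0 0 0 -0.05 1;0 0 0 0 0 -0.04 1;0 0 0 0 0 -0.02 1;0 0 0 0 0 0 1;0 0 0 0 0 0 1")

```text
clock: 1.9
tool_pos: [0.5052, -0.3345, 0.0701]
tcp_rot: [0.709, 0.705, 0.0, 0.0]
force: [0.3, -1.1, 1.7]
gripper_width: 1.001
gripper_force: 0.0
```

Request:
play_rows(rows="0 0 0.007 0.005 0.0065 0 1;0 0 0 0 0 -0.02 1;0 0 0 0 0 -0.02 1;0 0 0 0 0 -0.02 1;0 0 0 0 0 -0.02 1;0 0 0 0 0 -0.01 1;0 0 0 0 0 -0.007 1;0 0 0 0 0 0 1;0 0 0 0 0 0 1")

```text
clock: 2.8
tool_pos: [0.5081, -0.3303, 0.0113]
tcp_rot: [0.705, 0.709, 0.0, 0.0]
force: [-0.0, -0.6, 0.2]
gripper_width: 1.0
gripper_force: 0.0
```

```bash
python3 - <<'E'
from h import *
s=ctrl.state();print(s['tool_pos'],R.from_quat(s['tcp_rot']).as_matrix()[:,1],s['force'])
im=grab('side'); c=cv2.resize(im['color'][270:420,220:380],(640,600),interpolation=cv2.INTER_CUBIC); cv2.imwrite('pics/g1.png',c)
E
```

```text
[ 0.50810322 -0.33030789  0.01128279] [9.99978591e-01 6.53843120e-03 2.56071682e-04] [-0.02876544 -0.62352373  0.23216118]
```

View pics/g1.png

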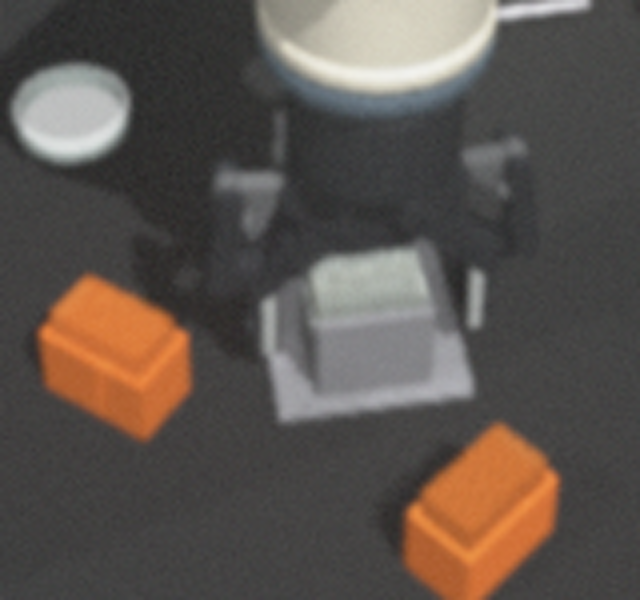

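The open fingers stand either side of the full magazine's ends, with pads at about (268,325) and (475,298) in the crop. The gaps are even, so I'll close and lift.

Request:
play_rows(rows="0 0 0 0 0 0 0.75;0 0 0 0 0 0 0.7;0 0 0 0 0 0 0.65;0 0 0 0 0 0 0.6;0 0 0 0 0 0 0.5;0 0 0 0 0 0 0.5;0 0 0 0 0 0 0.5;0 0 0 0 0 0 0.5")

```text
clock: 3.65
tool_pos: [0.5081, -0.3303, 0.0117]
tcp_rot: [0.705, 0.709, 0.0, 0.0]
force: [-2.2, 0.8, 9.2]
gripper_width: 0.647
gripper_force: 63.4
```

Request:
play_rows(rows="0 0 0 0 0 0.003 0.5;0 0 0 0 0 0.006 0.5;0 0 0 0 0 0.012 0.5;0 0 0 0 0 0.02 0.5;0 0 0 0 0 0.025 0.5;0 0 0 0 0 0.025 0.5;0 0 0 0 0 0.02 0.5;0 0 0 0 0 0.012 0.5;0 0 0 0 0 0.006 0.5;0 0 0 0 0 0 0.5")

```text
clock: 4.65
tool_pos: [0.508, -0.3303, 0.0889]
tcp_rot: [0.705, 0.709, 0.0, 0.0]
force: [0.4, 0.3, -1.9]
gripper_width: 0.643
gripper_force: 63.5
```

Request:
play_rows(rows="0 0 0.007 0.015 0 0 0.5;0 0 0.012 0.03 0 0 0.5;0 0 0.016 0.04 0 0 0.5;0 0 0.017 0.04 0 0 0.5;0 0 0.017 0.04 0 0 0.5;0 0 0.016 0.04 0 0 0.5;0 0 0.012 0.03 0 0 0.5;0 0 0.006 0.015 0 0 0.5;0 0 0 0 0 0 0.5;0 0 0 0 0 0 0.5")

```text
clock: 5.65
tool_pos: [0.6573, -0.33, 0.0879]
tcp_rot: [0.645, 0.764, -0.0, -0.001]
force: [0.5, -0.1, -0.3]
gripper_width: 0.642
gripper_force: 63.4
```

```bash
python3 - <<'E'
from h import *
s=ctrl.state();m=R.from_quat(s['tcp_rot']).as_matrix();print(s['tool_pos'],m[:,1],np.arctan2(m[1,1],m[0,1]),s['force'])
im=grab('side'); W=cloud(im); t=s['tool_pos']; k=(abs(W[...,0]-t[0])<.08)&(abs(W[...,1]-t[1])<.06)&(W[...,2]<.05)
print(k.sum(),np.percentile(W[k],[2,98],axis=0) if k.any() else '')
k=(abs(W[...,0]-t[0])<.03)&(abs(W[...,1]-t[1])<.03)&(W[...,2]>.05)&(W[...,2]<.135); print(k.sum(),np.percentile(W[k],[2,50,98],axis=0).round(4))
c=cv2.resize(im['color'][190:370,250:490],(800,600),interpolation=cv2.INTER_CUBIC); cv2.imwrite('pics/g2.png',c)
E
```

```text
[ 0.65728224 -0.33001418  0.08791775] [ 9.85916266e-01  1.67236945e-01 -9.59891544e-04] 0.16802655340522574 [ 0.49725427 -0.12003009 -0.28033479]
4079 [[ 5.80591074e-01 -3.87878302e-01 -4.13106065e-04]
 [ 7.34044482e-01 -2.73319200e-01  4.74710530e-03]]
881 [[ 0.6295 -0.3481  0.0855]
 [ 0.6587 -0.3401  0.1196]
 [ 0.6857 -0.3148  0.1343]]
```

View pics/g2.png

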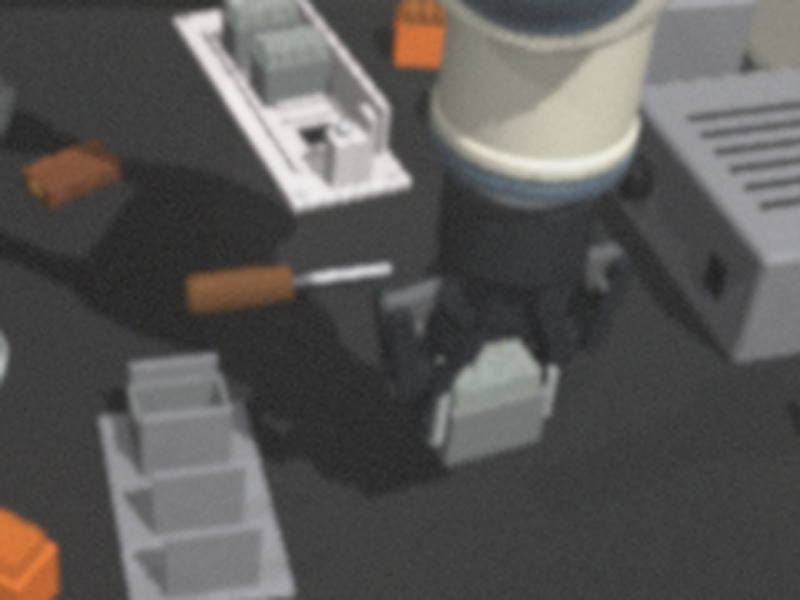

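The magazine hangs upright in the grip at about (495,410) in the crop, with free bench below it.

Request:
play_rows(rows="0 0 0 0 0 -0.02 0.5;0 0 0 0 0 -0.03 0.5;0 0 0 0 0 -0.03 0.5;0 0 0 0 0 -0.025 0.5;0 0 0 0 0 -0.012 0.5;0 0 0 0 0 -0.006 0.5;0 0 0 0 0 -0.003 0.5;0 0 0 0 0 -0.002 0.5;0 0 0 0 0 0 0.5")

```text
clock: 6.6
tool_pos: [0.6582, -0.3303, 0.0121]
tcp_rot: [0.645, 0.764, 0.0, 0.0]
force: [-1.1, 0.2, -1.4]
gripper_width: 0.647
gripper_force: 63.4
```

Request:
play_rows(rows="0 0 0 0 0 -0.002 0.5;0 0 0 0 0 -0.002 0.5;0 0 0 0 0 -0.001 0.5;0 0 0 0 0 0 0.5")

```text
clock: 7.0
tool_pos: [0.6579, -0.3302, 0.0086]
tcp_rot: [0.645, 0.764, -0.0, -0.0]
force: [0.1, -0.3, -1.5]
gripper_width: 0.648
gripper_force: 63.4
```

Request:
play_rows(rows="0 0 0 0 0 -0.002 0.5;0 0 0 0 0 -0.0015 0.5;0 0 0 0 0 -0.001 0.5;0 0 0 0 0 0 0.5")

```text
clock: 7.4
tool_pos: [0.6579, -0.3302, 0.0059]
tcp_rot: [0.645, 0.764, -0.0, -0.0]
force: [0.4, -0.1, -1.0]
gripper_width: 0.648
gripper_force: 63.6
```

Request:
play_rows(rows="0 0 0 0 0 -0.001 0.5;0 0 0 0 0 0 0.5;0 0 0 0 0 0 0.5")

```text
clock: 7.7
tool_pos: [0.658, -0.3302, 0.0058]
tcp_rot: [0.645, 0.764, 0.0, 0.0]
force: [-2.4, 1.3, 5.8]
gripper_width: 0.646
gripper_force: 64.1
```

Request:
play_rows(rows="0 0 0 0 0 0 0.68;0 0 0 0 0 0 0.75;0 0 0 0 0 0 0.9;0 0 0 0 0 0 1;0 0 0 0 0 0 1;0 0 0 0 0 0.02 1;0 0 0 0 0 0.03 1;0 0 0 0 0 0.04 1;0 0 0 0 0 0.04 1;0 0 0 0 0 0.03 1")

```text
clock: 8.7
tool_pos: [0.6587, -0.3306, 0.1051]
tcp_rot: [0.645, 0.764, 0.0, 0.002]
force: [-0.1, -1.1, -0.3]
gripper_width: 1.0
gripper_force: 0.0
```

Request:
play_rows(rows="0 0 -0.05 0 0 0 0.8;0 0 -0.09 0 0 0 0.8;0 0 -0.09 0 0 0 0.8;0 0 -0.09 0 0 0 0.8;0 0 -0.09 0 0 0 0.8;0 0 -0.09 0 0 0 0.8;0 0 -0.09 0 0 0 0.8;0 0 -0.09 0 0 0 0.8;0 0 -0.09 0 0 0 0.8;0 0 -0.09 0 0 0 0.8")

```text
clock: 9.7
tool_pos: [0.6583, -0.3304, 0.1034]
tcp_rot: [0.982, 0.19, 0.001, 0.001]
force: [0.4, 0.9, 0.7]
gripper_width: 0.799
gripper_force: 0.0
```

Request:
play_rows(rows="0 0 -0.09 0 0 0 0.8;0 0 -0.05 0 0 0 0.8;0 0 0 0 0 0 0.8;0 0 0 0 0 0 0.8")

```text
clock: 10.1
tool_pos: [0.6582, -0.3304, 0.1027]
tcp_rot: [0.996, 0.085, 0.001, 0.0]
force: [-0.8, 0.2, -0.5]
gripper_width: 0.8
gripper_force: 0.0
```

```bash
python3 - <<'E'
from h import *
s=ctrl.state();m=R.from_quat(s['tcp_rot']).as_matrix();print(s['tool_pos'],m[:,2],np.arctan2(m[1,1],m[0,1]),s['gripper_width'])
c0=np.array([.658,-.3302])
for n in('side','top'):
    im=grab(n); W=cloud(im); L=W.copy(); a=.168; Q=np.array([[np.cos(a),-np.sin(a)],[np.sin(a),np.cos(a)]]); L[...,:2]=(W[...,:2]-c0)@Q
    for lo,hi in((.01,.034),(.04,.056)):
        k=(abs(L[...,0])<.05)&(abs(L[...,1])<.05)&(W[...,2]>lo)&(W[...,2]<hi)
        if k.sum()>9:
            print(n,lo,k.sum(),np.percentile(L[k],[2,98],axis=0).round(4).tolist(),cv2.minAreaRect((W[k][:,:2]*1000).astype(np.float32)))
    cv2.imwrite('pics/g3_'+n+'.png',cv2.resize(im['color'][190:370,250:490] if n=='side' else im['color'][180:280,390:510],(720,540) if n=='side' else (600,500),interpolation=cv2.INTER_CUBIC))
E
```

```text
[ 0.65822104 -0.33035825  0.10265562] [ 1.08660371e-03 -6.55405632e-04 -9.99999195e-01] -1.3997629071885551 0.8002659744432373
side 0.01 303 [[-0.0293, -0.0145, 0.0105], [0.026, 0.0199, 0.0334]] ((651.806640625, -339.9508972167969), (30.844348907470703, 65.26416015625), 70.07402801513672)
side 0.04 377 [[-0.0244, -0.0106, 0.0404], [0.0224, 0.0171, 0.0534]] ((655.7467651367188, -327.8393249511719), (51.772342681884766, 30.84233283996582), 11.516631126403809)
```

View pics/g3_side.png

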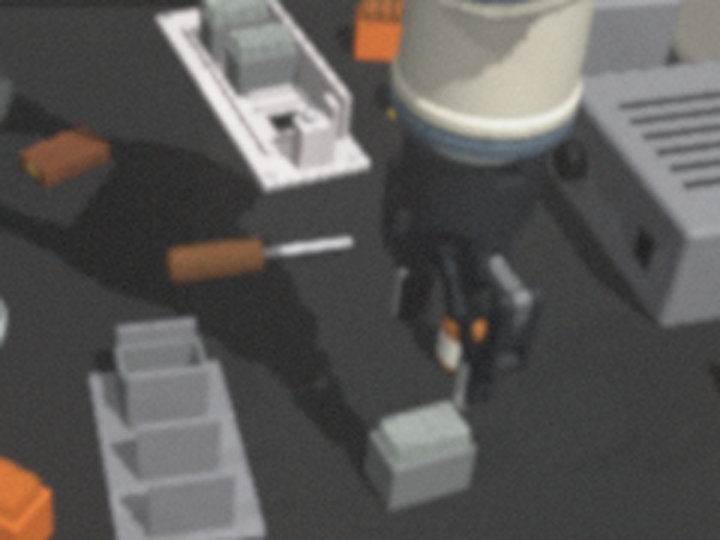

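The magazine stands upright on the bench at about (425,455) in the crop, aligned with the carrier. I'll take it by its long sides.

Request:
play_rows(rows="0 0 -0.002 0 0 -0.02 0.8;0 0 0 0 0 -0.03 0.8;0 0 0 0 0 -0.03 0.8;0 0 0 0 0 -0.03 0.8;0 0 0 0 0 -0.022 0.8;0 0 0 0 0 -0.014 0.8;0 0 0 0 0 -0.008 0.8;0 0 0 0 0 0 0.8;0 0 0 0 0 0 0.8")

```text
clock: 11.1
tool_pos: [0.6583, -0.3304, 0.0096]
tcp_rot: [0.997, 0.083, 0.0, 0.0]
force: [0.0, -0.5, 0.5]
gripper_width: 0.8
gripper_force: 0.0
```

Request:
play_rows(rows="0 0 0 0 0 0 0.6;0 0 0 0 0 0 0.5;0 0 0 0 0 0 0.47;0 0 0 0 0 0 0.44;0 0 0 0 0 0 0.41;0 0 0 0 0 0 0.38;0 0 0 0 0 0 0.3;0 0 0 0 0 0 0.25;0 0 0 0 0 0 0.25;0 0 0 0 0 0 0.25")

```text
clock: 12.1
tool_pos: [0.6581, -0.3302, 0.0093]
tcp_rot: [0.997, 0.082, 0.0, 0.0]
force: [-0.8, 1.7, 5.8]
gripper_width: 0.387
gripper_force: 59.9
```

Request:
play_rows(rows="0 0 0 0 0 0.003 0.25;0 0 0 0 0 0.008 0.25;0 0 0 0 0 0.018 0.25;0 0 0 0 0 0.03 0.25;0 0 0 0 0 0.04 0.25;0 0 0 0 0 0.04 0.25;0 0 0 0 0 0.03 0.25;0 0 0 0 0 0.02 0.25;0 0 0 0 0 0.011 0.25;0 0 0 0 0 0 0.25")

```text
clock: 13.1
tool_pos: [0.6582, -0.3304, 0.1301]
tcp_rot: [0.997, 0.082, 0.001, 0.0]
force: [-0.1, 0.3, -2.1]
gripper_width: 0.388
gripper_force: 59.6
```

Request:
play_rows(rows="0 0 0 0 0.015 0 0.25;0 0 0 0.0005 0.035 0 0.25;0 0 0 0.001 0.05 0 0.25;0 0 0 0.001 0.06 0 0.25;0 0 0 0.001 0.065 0 0.25;0 0 0 0.001 0.065 0 0.25;0 0 0 0.001 0.065 0 0.25;0 0 0 0.001 0.065 0 0.25;0 0 0 0 0.06 0 0.25;0 0 0 0 0.05 0 0.25")

```text
clock: 14.1
tool_pos: [0.6605, -0.0084, 0.1283]
tcp_rot: [0.997, 0.083, -0.001, -0.0]
force: [0.7, 0.2, -1.5]
gripper_width: 0.385
gripper_force: 59.7
```

Request:
play_rows(rows="0 0 0 0 0.045 0 0.25;0 0 0 0 0.035 0 0.25;0 0 0 0 0.02 0 0.25;0 0 0 0 0.008 0 0.25;0 0 0 0 0 0 0.25;0 0 0 0 0 0 0.25")

```text
clock: 14.7
tool_pos: [0.6618, 0.052, 0.1289]
tcp_rot: [0.997, 0.082, -0.0, 0.0]
force: [-0.1, -0.9, -1.3]
gripper_width: 0.386
gripper_force: 59.7
```

```bash
python3 - <<'E'
from h import *
s=ctrl.state();m=R.from_quat(s['tcp_rot']).as_matrix();print(s['tool_pos'],m[:,2],np.arctan2(m[1,1],m[0,1]),s['gripper_width'],s['force'],s['joint_positions'])
im=grab('side')
c=im['color'][130:270,260:440]
cv2.imwrite('pics/g4.png',cv2.resize(c,(770,600),interpolation=cv2.INTER_CUBIC))
E
```

```text
[0.66175118 0.05195568 0.12885556] [-2.21013381e-04 -1.92015790e-04 -9.99999957e-01] -1.4060997886160926 0.38622128053347055 [-0.10396271 -0.86227962 -1.26124173] [-1.14584910e-02  6.49841315e-01  1.35159589e+00 -2.14060091e-04
  1.14037426e+00  1.39473066e+00]
```

View pics/g4.png

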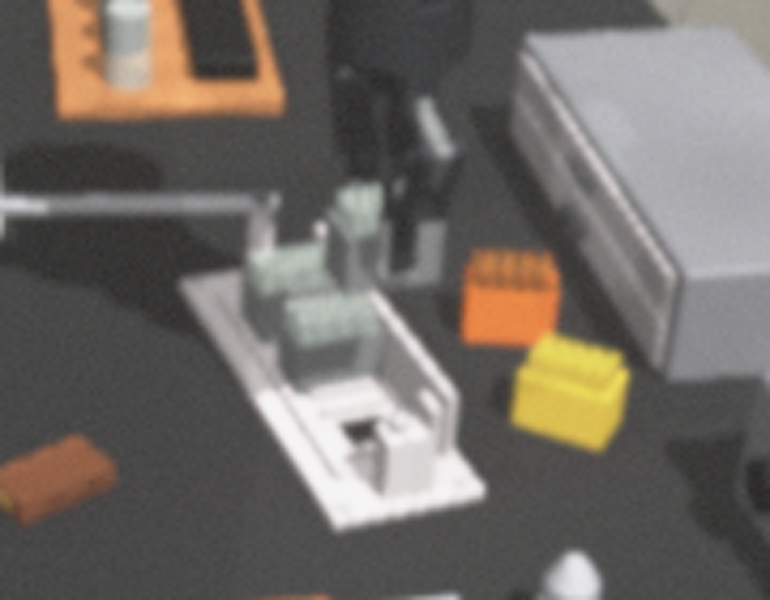

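The magazine is held upright over the carrier at about (385,240) in the crop. The free bay shows its dark floor window at (357,430). I'll cross-check the bay centre.

```bash
python3 - <<'E'
from h import *
def ld(n):
    im=dict(np.load(n+'.npz')); return {k:(v if v.ndim else float(v)) for k,v in im.items()}
im=eyes.get_image('top') ; s=ld('side'); t=im
A=lambda x,y,z:ray(t,(x+.5)/3.75-.5+170,(y+.5)/3.75-.5+185,z)
S=lambda x,y,z:ray(s,(x+.5)/4.278-.5+260,(y+.5)/4.286-.5+130,z)
print('top ribs',A(388,155,.014)[:2],A(455,148,.014)[:2],'window',A(427,148,.008)[:2],A(427,148,0)[:2])
print('side window',S(357,430,.008)[:2],S(357,430,0)[:2],'corners',S(338,520,.008)[:2],S(485,487,.008)[:2],S(182,282,.008)[:2])
th=.168;Q=np.array([[np.cos(th),-np.sin(th)],[np.sin(th),np.cos(th)]]);tc=np.array([.6478,.1159])
print('model corners',[(tc+Q@np.array(p)).round(4) for p in((-.046,-.135),(.046,-.135),(-.046,.135))])
# dark window centroid by threshold in initial top image
g=cv2.cvtColor(cv2.imread('pics/top_0.05.png'),cv2.COLOR_BGR2GRAY)[215:240,272:298].astype(float)
w=np.clip(140-g,0,None); w[g>140]=0; n,l,st,c=cv2.connectedComponentsWithStats((g<120).astype(np.uint8)); print(st,c+[272,215])
for i in range(1,n): print(ray(t,c[i][0]+272,c[i][1]+215,.008)[:2],ray(t,c[i][0]+272,c[i][1]+215,0)[:2])
E
```

```text
top ribs [0.65697443 0.07996204] [0.66199639 0.03702535] window [0.66353973 0.05545749] [0.66579518 0.0560345 ]
side window [0.65618435 0.06309868] [0.65914488 0.0740924 ] corners [ 0.62623892 -0.02054727] [ 0.71649391 -0.00288186] [0.5793477  0.24448227]
model corners [array([ 0.625 , -0.0249]), array([ 0.7157, -0.0095]), array([0.5799, 0.2413])]
[[  0   0  26  25 546]
 [  6   4  11  12 104]] [[284.70879121 227.47802198]
 [283.40384615 224.49038462]]
[0.66255617 0.05566707] [0.66480517 0.05624546]
```

Request:
play_rows(rows="0 0 0.002 0.0003 0.006 -0.01 0.25;0 0 0 0 0 -0.025 0.25;0 0 0 0 0 -0.035 0.25;0 0 0 0 0 -0.035 0.25;0 0 0 0 0 -0.025 0.25;0 0 0 0 0 -0.012 0.25;0 0 0 0 0 -0.006 0.25;0 0 0 0 0 0 0.25;0 0 0 0 0 0 0.25")

```text
clock: 15.7
tool_pos: [0.6625, 0.0562, 0.0409]
tcp_rot: [0.996, 0.084, 0.001, 0.0]
force: [0.5, 0.2, -0.9]
gripper_width: 0.391
gripper_force: 59.7
```

Request:
play_rows(rows="0 0 0 -0.0005 -0.0008 -0.008 0.25;0 0 0 0 0 -0.008 0.25;0 0 0 0 0 -0.006 0.25;0 0 0 0 0 -0.004 0.25;0 0 0 0 0 -0.003 0.25;0 0 0 0 0 -0.003 0.25;0 0 0 0 0 0 0.25")

```text
clock: 16.4
tool_pos: [0.6616, 0.0558, 0.0207]
tcp_rot: [0.996, 0.084, -0.0, -0.0]
force: [-0.1, 1.0, -1.5]
gripper_width: 0.386
gripper_force: 59.7
```

Request:
play_rows(rows="0 0 0 0 0 -0.002 0.25;0 0 0 0 0 -0.002 0.25;0 0 0 0 0 -0.001 0.25;0 0 0 0 0 0 0.25;0 0 0 0 0 0 0.25")

```text
clock: 16.9
tool_pos: [0.6618, 0.0557, 0.0181]
tcp_rot: [0.996, 0.084, 0.0, 0.0]
force: [-0.4, 0.3, 0.9]
gripper_width: 0.384
gripper_force: 59.5
```

Request:
play_rows(rows="0 0 0 0 0 -0.001 0.25;0 0 0 0 0 -0.0008 0.25;0 0 0 0 0 0 0.25;0 0 0 0 0 0 0.25")

```text
clock: 17.3
tool_pos: [0.662, 0.0557, 0.0176]
tcp_rot: [0.996, 0.084, 0.0, 0.0]
force: [-2.8, 0.6, 8.4]
gripper_width: 0.389
gripper_force: 59.1
```

Request:
play_rows(rows="0 0 0 0 0 0 0.4;0 0 0 0 0 0 0.43;0 0 0 0 0 0 0.47;0 0 0 0 0 0 0.52;0 0 0 0 0 0 0.55;0 0 0 0 0 0 0.55;0 0 0 0 0 0.01 0.55;0 0 0 0 0 0.02 0.55;0 0 0 0 0 0.03 0.55;0 0 0 0 0 0.03 0.55")

```text
clock: 18.3
tool_pos: [0.6616, 0.0558, 0.0722]
tcp_rot: [0.996, 0.084, -0.0, -0.0]
force: [0.4, -0.0, -0.4]
gripper_width: 0.549
gripper_force: 0.0
```

Request:
play_rows(rows="0 0 0 0 0 0.04 0.45;0 0 0 0 0 0.04 0.45;0 0 0 0 0 0.03 0.45;0 0 0 0 0 0.02 0.45;0 0 0 0 0 0.01 0.45;0 0 0 0 0 0 0.45")

```text
clock: 18.9
tool_pos: [0.6619, 0.0558, 0.1555]
tcp_rot: [0.996, 0.084, 0.0, 0.0]
force: [-0.1, -0.3, -0.4]
gripper_width: 0.449
gripper_force: 0.0
```

```bash
python3 - <<'E'
from h import *
s=ctrl.state();m=R.from_quat(s['tcp_rot']).as_matrix();print(s['tool_pos'],np.arctan2(m[1,1],m[0,1]),s['gripper_width'],s['force'],s['joint_positions'])
th=.168;Q=np.array([[np.cos(th),-np.sin(th)],[np.sin(th),np.cos(th)]]);tc=np.array([.6478,.1159])
im=grab('side'); W=cloud(im); L=W.copy(); L[...,:2]=(W[...,:2]-tc)@Q
for y in(-.062,0,.062):
    k=(abs(L[...,0]-.0)<.028)&(abs(L[...,1]-y)<.025)&(L[...,2]>.05)&(L[...,2]<.065); print(y,k.sum(),np.percentile(L[k],[2,50,98],axis=0).round(4).tolist())
h=np.array([.632,.2347]); 
for k in (1.866,):
    d=Q@[-np.sin(k),-np.cos(k)]; print('knob',h+.205*d)
for n in('side',):
    k=(L[...,2]>.072)&(L[...,2]<.1)&(np.hypot(W[...,0]-.43,W[...,1]-.26)<.04); print('knob cloud',k.sum(),np.percentile(W[k],[2,50,98],axis=0).round(4).tolist())
cv2.imwrite('pics/g5.png',cv2.resize(im['color'][130:270,220:400],(770,600),interpolation=cv2.INTER_CUBIC))
E
```

```text
[0.66188845 0.05575681 0.15551016] -1.4024769335267675 0.44884484058754 [-0.10957196 -0.28952555 -0.35292302] [-5.82945230e-03  6.21078723e-01  1.32674230e+00  4.58419299e-05
  1.19296379e+00  1.39663055e+00]
-0.062 178 [[-0.0205, -0.0756, 0.0502], [0.0019, -0.0645, 0.0578], [0.0266, -0.046, 0.0615]]
0 160 [[-0.0194, -0.0111, 0.0504], [0.0022, -0.0006, 0.0578], [0.0264, 0.0199, 0.0618]]
0.062 145 [[-0.0211, 0.0498, 0.0506], [0.0016, 0.0613, 0.058], [0.0259, 0.0812, 0.062]]
knob [0.42865629 0.26070649]
knob cloud 51 [[0.4189, 0.2525, 0.0725], [0.4276, 0.259, 0.0849], [0.4407, 0.2665, 0.0993]]
```

View pics/g5.png

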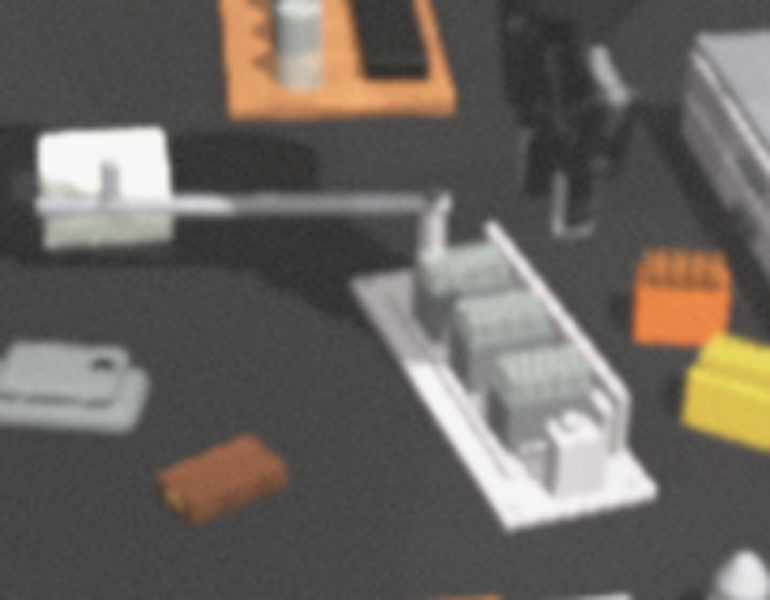

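All three magazines sit alike in their bays: the new one is at about (540,390) in the crop, and the section tops match at 0.058 m. The keeper is open, with its knob at about (110,180). Next I'll compute the arc.

```bash
python3 - <<'E'
import numpy as np
th=.168;Q=np.array([[np.cos(th),-np.sin(th)],[np.sin(th),np.cos(th)]]);h=np.array([.632,.2347])
ks=np.linspace(1.866,0.066,25); P=np.array([h+.205*Q@[-np.sin(k),-np.cos(k)] for k in ks])
print(ks[1]-ks[0]); d=np.diff(P,axis=0)/.6
for k,p,x in zip(ks[1:],P[1:],d): print(k.round(3),p.round(4),x.round(4))
E
```

```text
-0.07499999999999996
1.791 [0.4273 0.2454] [-0.0023 -0.0255]
1.716 [0.4271 0.23  ] [-0.0004 -0.0256]
1.641 [0.428  0.2147] [ 0.0015 -0.0256]
1.566 [0.4301 0.1995] [ 0.0035 -0.0254]
1.491 [0.4333 0.1844] [ 0.0053 -0.0251]
1.416 [0.4376 0.1697] [ 0.0072 -0.0246]
1.341 [0.443  0.1553] [ 0.009 -0.024]
1.266 [0.4495 0.1413] [ 0.0108 -0.0232]
1.191 [0.457  0.1279] [ 0.0125 -0.0224]
1.116 [0.4655 0.1151] [ 0.0142 -0.0214]
1.041 [0.4749 0.103 ] [ 0.0157 -0.0202]
0.966 [0.4852 0.0916] [ 0.0172 -0.019 ]
0.891 [0.4964 0.081 ] [ 0.0186 -0.0177]
0.816 [0.5083 0.0713] [ 0.0198 -0.0162]
0.741 [0.5209 0.0624] [ 0.021  -0.0147]
0.666 [0.5341 0.0546] [ 0.022  -0.0131]
0.591 [0.5478 0.0478] [ 0.023  -0.0114]
0.516 [0.5621 0.042 ] [ 0.0237 -0.0096]
0.441 [0.5767 0.0373] [ 0.0244 -0.0078]
0.366 [0.5917 0.0337] [ 0.0249 -0.006 ]
0.291 [0.6068 0.0312] [ 0.0253 -0.0041]
0.216 [0.6222 0.0299] [ 0.0255 -0.0022]
0.141 [0.6375 0.0298] [ 0.0256 -0.0003]
0.066 [0.6529 0.0308] [0.0256 0.0017]
```

Request:
play_rows(rows="0 0 -0.019 -0.02 0.018 0 0.4;0 0 -0.019 -0.04 0.035 0 0.4;0 0 -0.019 -0.05 0.044 0 0.4;0 0 -0.019 -0.05 0.044 0 0.4;0 0 -0.019 -0.05 0.044 0 0.4;0 0 -0.019 -0.05 0.044 0 0.35;0 0 -0.019 -0.05 0.044 0 0.35;0 0 -0.019 -0.04 0.035 0 0.35;0 0 -0.019 -0.026 0.022 0 0.35;0 0 -0.017 -0.013 0.0114 0 0.35")

```text
clock: 19.95
tool_pos: [0.4262, 0.2613, 0.1541]
tcp_rot: [0.998, -0.063, -0.001, 0.0]
force: [-0.1, 1.0, -0.3]
gripper_width: 0.353
gripper_force: 0.0
```

Request:
play_rows(rows="0 0 0 0 0 0 0.35;0 0 0 0 0 0 0.35")

```text
clock: 20.15
tool_pos: [0.4284, 0.2604, 0.1544]
tcp_rot: [0.998, -0.063, -0.0, 0.0]
force: [-0.4, -0.3, 0.1]
gripper_width: 0.348
gripper_force: 0.0
```

Request:
play_rows(rows="0 0 0 0 0 -0.015 0.35;0 0 0 0 0 -0.02 0.35;0 0 0 0 0 -0.02 0.35;0 0 0 0 0 -0.02 0.35;0 0 0 0 0 -0.02 0.35;0 0 0 0 0 -0.018 0.35;0 0 0 0 0 -0.012 0.35;0 0 0 0 0 -0.0055 0.35;0 0 0 0 0 0 0.35;0 0 0 0 0 0 0.35")

```text
clock: 21.15
tool_pos: [0.4285, 0.2606, 0.0768]
tcp_rot: [0.998, -0.063, 0.0, -0.0]
force: [0.8, -0.1, 0.6]
gripper_width: 0.344
gripper_force: 0.0
```

Caged, with no contact. Now I'll sweep the arc at 0.075 rad (0.0477) per row.

Request:
play_rows(rows="0 0 0.0477 -0.0023 -0.0255 0 0.35;0 0 0.0477 -0.0004 -0.0256 0 0.35;0 0 0.0477 0.0015 -0.0256 0 0.35;0 0 0.0477 0.0035 -0.0254 0 0.35;0 0 0.0477 0.0053 -0.0251 0 0.35;0 0 0.0477 0.0072 -0.0246 0 0.35;0 0 0.0477 0.009 -0.024 0 0.35;0 0 0.0477 0.0108 -0.0232 0 0.35")

```text
clock: 21.95
tool_pos: [0.4495, 0.1406, 0.0771]
tcp_rot: [0.972, 0.236, 0.0, 0.0]
force: [-0.2, -0.2, -0.6]
gripper_width: 0.35
gripper_force: 0.2
```

Request:
play_rows(rows="0 0 0.0477 0.0125 -0.0224 0 0.35;0 0 0.0477 0.0142 -0.0214 0 0.35;0 0 0.0477 0.0157 -0.0202 0 0.35;0 0 0.0477 0.0172 -0.019 0 0.35;0 0 0.0477 0.0186 -0.0177 0 0.35;0 0 0.0477 0.0198 -0.0162 0 0.35;0 0 0.0477 0.021 -0.0147 0 0.35;0 0 0.0477 0.022 -0.0131 0 0.35;0 0 0 0 0 0 0.35")

```text
clock: 22.85
tool_pos: [0.5356, 0.0536, 0.0772]
tcp_rot: [0.86, 0.511, 0.001, 0.001]
force: [-0.3, -0.4, -0.5]
gripper_width: 0.353
gripper_force: 0.0
```

```bash
python3 - <<'E'
from h import *
s=ctrl.state();m=R.from_quat(s['tcp_rot']).as_matrix();print(s['tool_pos'],np.arctan2(m[1,1],m[0,1]),s['force'])
h=np.array([.632,.2347])
for n in('side','top'):
    im=grab(n); W=cloud(im); r=np.hypot(W[...,0]-h[0],W[...,1]-h[1])
    k=(W[...,2]>.055)&(W[...,2]<.072)&(r>.1)&(r<.25)&(W[...,0]<.6); 
    v=W[k][:,:2]-h; a=np.arctan2(v[:,1],v[:,0]); print(n,k.sum(),'bar k',np.percentile(((.168-np.pi/2)-a)%(2*np.pi),[10,50,90]))
E
```

```text
[0.53562626 0.05359383 0.07716786] -0.4981357476984126 [-0.27977559 -0.43416676 -0.51829945]
side 98 bar k [0.64569614 0.67011782 0.70190333]Traceback (most recent call last):
  File "<stdin>", line 7, in <module>
    return _quantile_unchecked(
        a, q, axis, out, overwrite_input, method, keepdims, weights)
    return _ureduce(a,
                    func=_quantile_ureduce_func,
    ...<5 lines>...
                    overwrite_input=overwrite_input,
                    method=method)
    r = func(a, **kwargs)
    result = _quantile(arr,
                       quantiles=q,
    ...<2 lines>...
                       out=out,
                       weights=wgt)
    slices_having_nans = np.isnan(arr[-1, ...])
                                  ~~~^^^^^^^^^
IndexError: index -1 is out of bounds for axis 0 with size 0
```

Request:
play_rows(rows="0 0 0.0477 0.023 -0.0114 0 0.35;0 0 0.0477 0.0237 -0.0096 0 0.35;0 0 0.0477 0.0244 -0.0078 0 0.35;0 0 0.0477 0.0249 -0.006 0 0.35;0 0 0.0477 0.0253 -0.0041 0 0.35;0 0 0.0477 0.0255 -0.0022 0 0.35;0 0 0.0477 0.0256 -0.0003 0 0.35;0 0 0 0 0 0 0.35")

```text
clock: 23.75
tool_pos: [0.638, 0.03, 0.0767]
tcp_rot: [0.698, 0.716, 0.0, 0.0]
force: [-0.1, -0.5, -0.2]
gripper_width: 0.347
gripper_force: 0.0
```

Request:
play_rows(rows="0 0 0.024 0.0128 0.0007 0 0.35;0 0 0.024 0.0128 0.001 0 0.35;0 0 0.02 0.0085 0.001 0 0.35;0 0 0.02 0.0085 0.0013 0 0.35;0 0 0 0 0 0 0.35")

```text
clock: 24.25
tool_pos: [0.6619, 0.0324, 0.0765]
tcp_rot: [0.647, 0.762, -0.0, -0.0]
force: [-1.8, 0.9, 1.0]
gripper_width: 0.35
gripper_force: 0.5
```

Request:
play_rows(rows="0 0 0 0.0033 0.0006 0 0.35;0 0 0 0.0033 0.0006 0 0.35;0 0 0 0 0 0 0.35")

```text
clock: 24.55
tool_pos: [0.6662, 0.0327, 0.0766]
tcp_rot: [0.648, 0.762, -0.0, -0.0]
force: [-0.7, 0.1, -0.4]
gripper_width: 0.348
gripper_force: 0.4
```

Request:
play_rows(rows="0 0 0 0.0033 0.0006 0 0.35;0 0 0 0.0033 0.0006 0 0.35;0 0 0 0 0 0 0.35")

```text
clock: 24.85
tool_pos: [0.6712, 0.0334, 0.0767]
tcp_rot: [0.647, 0.762, 0.0, 0.0]
force: [0.7, -0.1, -0.5]
gripper_width: 0.348
gripper_force: 0.0
```

```bash
cat > bar.py <<'E'
from h import *
th=.168;Q=np.array([[np.cos(th),-np.sin(th)],[np.sin(th),np.cos(th)]]);h=np.array([.632,.2347])
im=grab('side'); W=cloud(im); L=(W[...,:2]-h)@Q
for lo,hi in((.03,.08),(.08,.13),(.13,.18),(.22,.26)):
    k=(W[...,2]>.0625)&(W[...,2]<.072)&(abs(L[...,0])<.05)&(-L[...,1]>lo)&(-L[...,1]<hi); p=L[k]
    if k.sum()>5: print(lo,k.sum(),np.percentile(p[:,0],[5,50,95]).round(4),(-p[:,1].mean()).round(3))
cv2.imwrite('pics/bar_%.2f.png'%ctrl.state()['clock'],cv2.resize(im['color'][130:270,260:440],(770,600),interpolation=cv2.INTER_CUBIC))
print(ctrl.state()['force'])
E
python3 bar.py
```

```text
0.03 48 [-0.0083 -0.0034  0.0025] 0.053
0.08 35 [-0.0079 -0.0062 -0.0026] 0.105
0.13 19 [-0.0094 -0.0062 -0.0008] 0.142
0.22 71 [-0.0074  0.0004  0.0112] 0.237
[-0.76575957 -0.30414794  0.36795096]
```

Request:
play_rows(rows="0 0 0 0.0033 0.0006 0 0.35;0 0 0 0.0017 0.0003 0 0.35;0 0 0 0 0 0 0.35")

```text
clock: 25.2
tool_pos: [0.6739, 0.0339, 0.0766]
tcp_rot: [0.647, 0.763, 0.0, 0.0]
force: [-0.6, -0.2, 0.2]
gripper_width: 0.348
gripper_force: 0.0
```

Request:
play_rows(rows="0 0 0 0.0017 0.0003 0 0.35;0 0 0 0 0 0 0.35")

```text
clock: 25.4
tool_pos: [0.6747, 0.0341, 0.0766]
tcp_rot: [0.647, 0.763, -0.0, -0.0]
force: [0.3, 0.3, 0.3]
gripper_width: 0.351
gripper_force: 0.0
```

Request:
play_rows(rows="0 0 0 0.0017 0.0003 0 0.35;0 0 0 0.0008 0.0001 0 0.35;0 0 0 0 0 0 0.35")

```text
clock: 25.7
tool_pos: [0.675, 0.0342, 0.0764]
tcp_rot: [0.647, 0.763, -0.001, -0.001]
force: [-7.1, -1.7, 4.1]
gripper_width: 0.348
gripper_force: 3.7
```

Request:
play_rows(rows="0 0 0 0.001 0.0002 0 0.35;0 0 0 0 0 0 0.35")

```text
clock: 25.9
tool_pos: [0.6751, 0.0342, 0.0763]
tcp_rot: [0.647, 0.763, -0.001, -0.001]
force: [-9.8, -2.5, 6.0]
gripper_width: 0.351
gripper_force: 5.2
```

Request:
play_rows(rows="0 0 0 0.001 0.0002 0 0.35;0 0 0 0 0 0 0.35")

```text
clock: 26.1
tool_pos: [0.6752, 0.0342, 0.0763]
tcp_rot: [0.647, 0.763, -0.002, -0.002]
force: [-13.8, -4.4, 8.8]
gripper_width: 0.352
gripper_force: 6.7
```

Request:
play_rows(rows="0 0 0 0.0015 0.0002 0 0.35;0 0 0 0 0 0 0.35")

```text
clock: 26.3
tool_pos: [0.6753, 0.0342, 0.0762]
tcp_rot: [0.647, 0.763, -0.002, -0.002]
force: [-16.7, -4.3, 9.8]
gripper_width: 0.351
gripper_force: 8.9
```

Request:
play_rows(rows="0 0 0 -0.006 -0.001 0 0.35;0 0 0 -0.006 -0.001 0 0.35;0 0 0 -0.0065 -0.0012 0 0.35;0 0 0 0 0 0 0.35;0 0 0 0 0 0.005 0.35;0 0 0 0 0 0.015 0.35;0 0 0 0 0 0.03 0.35;0 0 0 0 0 0.04 0.35;0 0 0 0 0 0.04 0.35;0 0 0 0 0 0.03 0.35")

```text
clock: 27.3
tool_pos: [0.6678, 0.0328, 0.175]
tcp_rot: [0.647, 0.763, 0.001, 0.001]
force: [0.3, -0.7, -0.6]
gripper_width: 0.35
gripper_force: 0.0
```

Request:
play_rows(rows="0 0 0 -0.04 -0.03 0.03 0.35;0 0 0 -0.06 -0.06 0.04 0.35;0 0 0 -0.06 -0.07 0.04 0.35;0 0 0 -0.06 -0.07 0.03 0.35;0 0 0 -0.05 -0.07 0 0.35;0 0 0 -0.03 -0.07 0 0.35;0 0 0 0 -0.06 0 0.35;0 0 0 0 -0.03 0 0.35;0 0 0 0 0 0 0.35;0 0 0 0 0 0 0.35")

```text
clock: 28.3
tool_pos: [0.5035, -0.2244, 0.2475]
tcp_rot: [0.647, 0.762, 0.0, -0.0]
force: [-0.0, -0.1, 0.2]
gripper_width: 0.348
gripper_force: 0.0
```

```bash
python3 bar.py; python3 - <<'E'
from h import *
s=ctrl.state();print(s['clock'],s['tool_pos'],s['force'])
im=grab('top'); a=cv2.resize(im['color'][150:350,180:440],(780,600),interpolation=cv2.INTER_CUBIC); cv2.imwrite('pics/fin.png',a)
E
```

```text
0.03 7 [0.0003 0.0044 0.0095] 0.072
0.08 61 [-0.0073 -0.0013  0.005 ] 0.105
0.13 71 [-0.0077 -0.0018  0.0059] 0.154
0.22 67 [-0.0063  0.0005  0.0112] 0.237
[ 1.0378943   0.42924168 -0.90091452]
28.35 [ 0.50349215 -0.22389556  0.2473769 ] [ 1.0378943   0.42924168 -0.90091452]
```

View pics/fin.png

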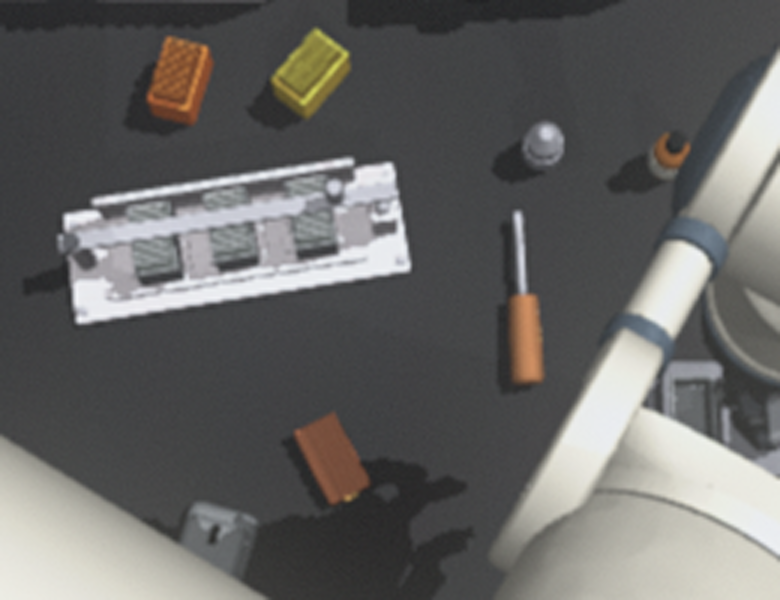

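The bar lies across all three magazines, from (75,240) to (390,190). Its measured angle is about 0, it met a firm stop at 17 N, and the arm is clear.

```bash
python3 -c "
from rig import ctrl
print(ctrl.hand_in())"
```

```text
the job is handed in; nothing more can be done
None
```

The full magazine is seated flat in the free bay, the keeper bar is shut against its stop across all three magazines, the arm is clear, and I handed the job in at about 28 s.

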